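Lids back on their pans

ROBOT

A 6-joint arm with a two-finger parallel gripper is mounted at the origin on a cart in front of the work surface, level with it; the furniture and walls round the work are solid. World frame = base frame: x ahead of the robot, y to its left, z up, the work surface at z = 0. Lengths are in m, angles in rad, forces in N, time in s.
With the tool pointing down it reaches from about 0.3 to 0.875 m from the base axis. Payload 6.4 kg.
Tool frame: the origin (TCP) lies at the very end of the fingers, on their centre line; the grasp point (between the pads) lies 19 mm behind it; z points along the fingers, y is the line along which they close (so a half turn about z gives the same grasp; the last joint's range is limited). The gripper opens to 85 mm and grips with 20 to 120 N. Pads are 22 mm wide; open, the fingers measure 114 mm over their backs; the gripper's body (76 mm by 85 mm) begins 54 mm behind the grasp point. The pads swing forward as they close: fully open they stand 13 mm farther back than shut.
Start: joints at [-1.468, 0.181, 1.607, -0, 1.354, -0.206], TCP at [0.175, -0.548, 0.231] pointing down, gripper open.
Joint ranges: [-2.99, 2.99], [-0.89, 2.07], [0.3, 2.58], [-1.14, 4.28], [0, 2.63], [-3.12, 3.12]. Speed limits (rad/s): [2.57, 2.57, 3.01, 3.14, 3.14, 3.14].

INTERFACE

Orientations are given as a unit quaternion [w, x, y, z].
In Python, from bench import ctrl gives the robot as it stands.
- The arm moves only by the tool jog_arm, never from a script. Its argument "series" is a list that holds one entry, the list of rows, each a list of 7 numbers: the shift along the tool's x, y, z in mm, then the turn, a rotation vector about the tool's x, y, z in rad, then the finger opening in mm, from 0 to 85.4. In form: [[[tx, ty, tz, rx, ry, rz, gripper], ...]]. A call has exactly 10 rows; each row shifts and turns the commanded pose from where the row before left it, along the tool's axes as they then stand; what a row does not reach is not made up. A row lasts 1/10 s, in which the tool goes at most 50 mm and 8.59 degrees, less where a joint would pass 70% of its speed; a pose out of reach is approached as far as the arm can. A call with a gripper value outside its range is refused whole. The fingers move at their own pace and stop on an object; the grip force is fixed at half the most. Time passes only in rows, so rows that do not move let the fingers close, or fill a call up. It gives the time, the measured TCP pose, the force, the opening and the grip force at its end, in the units of the state.
- ctrl.get_obs(): the state, without advancing time (a new reading comes with each control period).
- ctrl.camera(name): name is "scene" or "top"; returns a dict with "frame" (480x640x3 uint8, blue, green, red), "z_map" (480x640 float32, m along the optical axis (not along the pixel's ray), 0 where there is no reading), "fx", "fy", "cx", "cy" (pixels), "xyz" and "rotation" of the camera in the world. Camera axes: x right, y down, z forward; pixel columns grow to the right and rows downward; lengths in m; the calibration is good to about 2 mm. A picture is of the moment at which its call begins.
- ctrl.hand_in(): hands the job in; it is judged then, once.
The state is a dict: "time_s": time; "q": joint angles; "dq": joint speeds; "joint_efforts": joint torques, N m; "eef_pos": TCP position; "eef_rot": TCP orientation; "wrist_force": force on the tool from outside, world axes, zero at the start; "torque": the same for the moment, N m; "opening": opening from 0.0 (shut) to 1.0 (fully open); "grasp_force": force on a finger pad.
Only numpy, scipy, OpenCV 4.12 (cv2) and the standard library are available. Lean on these libraries where they do the work, as an engineer would, in place of code of your own. Each camera call takes 0.05 s, during which the arm holds its last target. There are 200 camera calls.

TASK

The four washed casserole pans are dry and can be put away once they are covered: take the stack of lids apart from the top down and set each lid, right way up, on the pan it fits, with its plug fully home in the mouth and its flange flat on the rim. Set each one down with the gripper before letting go rather than dropping it, and leave the pans, the pepper mill and the salt cellar standing where they are.

Things in the scene. Friction and masses are not known exactly. Their poses are not given: they have to be found in the camera images.
- lid_a: The smallest of four round steel lids, top of the stack; 0.095 kg. Origin: centre of its underside, z up. Heights above it: plug 0-8 mm, 71 across; flange underside 8, 86 across; flat top 28, 68 across; black knob to 50: neck 16 across, head 22 across from 32 up (grip it). Hollow 25 mm deep, over the knob of the next lid, 28 mm lower.
- lid_b: The second smallest of four round steel lids, second in the stack; 0.12 kg. Origin: centre of its underside, z up. Heights above it: plug 0-8 mm, 83 across; flange underside 8, 98 across; flat top 28, 80 across; black knob to 50: neck 16 across, head 22 across from 32 up (grip it). Hollow 25 mm deep, over the knob of the next lid, 28 mm lower.
- lid_c: The second largest of four round steel lids, third in the stack; 0.145 kg. Origin: centre of its underside, z up. Heights above it: plug 0-8 mm, 95 across; flange underside 8, 110 across; flat top 28, 92 across; black knob to 50: neck 16 across, head 22 across from 32 up (grip it). Hollow 25 mm deep, over the knob of the next lid, 28 mm lower.
- lid_d: The largest of four round steel lids, bottom of the stack, on the worktop; 0.17 kg. Origin: centre of its underside, z up. Heights above it: plug 0-8 mm, 107 across; flange underside 8, 122 across; flat top 28, 104 across; black knob to 50: neck 16 across, head 22 across from 32 up (grip it). Hollow 25 mm deep.
- pan_a: The smallest of four open, empty round steel casserole pans, loose, 0.25 kg: mouth 76 mm across, 85 over the rim, 48 high; two loop handles along its y, 108 over both, 15 mm below the rim. Origin: centre of its underside, z up. Its lid is lid_a, whose plug has 2.5 mm to spare all round; seated, that lid's origin is 40 mm above the pan's.
- pan_b: The second smallest of four open, empty round steel casserole pans, loose, 0.33 kg: mouth 88 mm across, 97 over the rim, 55 high; two loop handles along its y, 120 over both, 15 mm below the rim. Origin: centre of its underside, z up. Its lid is lid_b, whose plug has 2.5 mm to spare all round; seated, that lid's origin is 47 mm above the pan's.
- pan_c: The second largest of four open, empty round steel casserole pans, loose, 0.41 kg: mouth 100 mm across, 109 over the rim, 62 high; two loop handles along its y, 132 over both, 15 mm below the rim. Origin: centre of its underside, z up. Its lid is lid_c, whose plug has 2.5 mm to spare all round; seated, that lid's origin is 54 mm above the pan's.
- pan_d: The largest of four open, empty round steel casserole pans, loose, 0.49 kg: mouth 112 mm across, 121 over the rim, 69 high; two loop handles along its y, 144 over both, 15 mm below the rim. Origin: centre of its underside, z up. Its lid is lid_d, whose plug has 2.5 mm to spare all round; seated, that lid's origin is 61 mm above the pan's.
- pepper_mill: Bystander: brown wooden pepper mill, 58 mm across, 170 mm high, standing loose on the worktop; origin at the centre of its underside.
- salt_cellar: Bystander: glass salt cellar with a grey cap, 44 mm across, 90 mm high, standing loose on the worktop; origin at the centre of its underside.
Not all that is in view belongs to the job. Leave any green look-alike of the pan_a alone.

How it is judged:
By the outcome, as a careful person would: the job done as asked, in the order asked, and still so for the second after the job is handed in, with the robot touching nothing.
It also fails if it takes over 96 s, if anything falls off the work surface, if the arm or the gripper's body presses on something with over 40 N, if the wrist force passes 120 N, or if a joint passes its speed limit or range.

## Working session

There is one attempt and no reset: what is moved stays moved. The work goes in short steps, Python scripts to look and compute and a tool call to move; the robot and the scene stay as the last step left them, time stands still between calls to the robot, and variables do not carry over. Pictures are saved under pics/ and viewed, at most 14 in all, crops included, and the job is handed in when it is done.

Besides the shell and the picture viewer there is one more tool, called after "Request:" by a JSON object that holds its "api" and its "payload". jog_arm: Moves the arm, as the interface text tells. Its arguments: {"type":"object","properties":{"series":{"type":"array"}},"required":["series"]}

```bash
mkdir -p pics; python3 - <<'E'
from bench import ctrl
import cv2,numpy as np
for n in("scene","top"):
    c=ctrl.camera(n); cv2.imwrite(f"pics/{n}0.png",c["frame"]); np.savez(f"{n}0.npz",**c)
    print(n,c["fx"],c["cx"],c["cy"],c["xyz"],np.round(c["rotation"],3).tolist())
o=ctrl.get_obs(); print(o)
E
```

```text
scene 601.7495852262437 325.98473291347847 235.55425279417813 [ 0.04397411 -1.10040345  1.01810737] [-0.428, 0.885, -0.166, 0.081]
top 598.7385731894709 329.1249437852614 235.53513881991876 [-0.44160093  0.22211784  1.45198732] [0.182, -0.599, 0.745, -0.23]
{'time_s': 0.1, 'q': array([-1.46830618e+00,  1.81481821e-01,  1.60791711e+00,  1.60774528e-05,
        1.35379966e+00, -2.06287256e-01]), 'dq': array([ 0.00090017, -0.00082992, -0.00224031, -0.00066403, -0.00118951,
       -0.00085802]), 'joint_efforts': array([ 1.42535205e-04, -4.45877695e+01, -3.52238917e+01, -3.27225462e-04,
        4.04027727e-03,  5.47338047e-06]), 'eef_pos': array([ 0.17471527, -0.54728765,  0.23046137]), 'eef_rot': array([-8.01481519e-04,  9.88105667e-01,  1.53774333e-01,  4.94925146e-05]), 'wrist_force': array([ 0.29770265, -0.96913227, -1.16012135]), 'torque': array([-0.02233714,  0.03492928, -0.02316386]), 'grasp_force': 0.0, 'opening': 1.0010317673034053}
```

View pics/scene0.png

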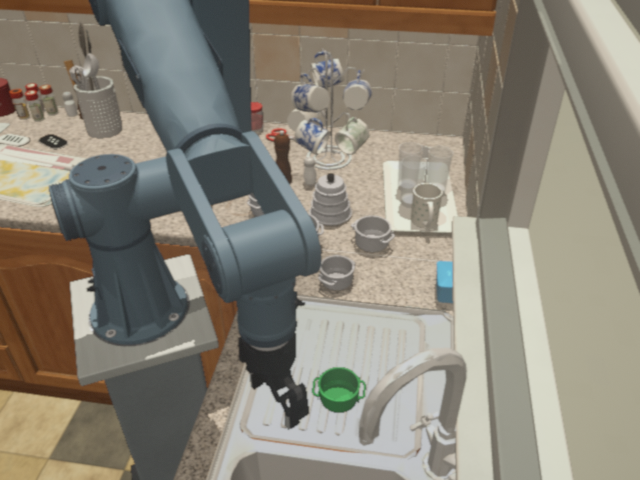

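View pics/top0.png

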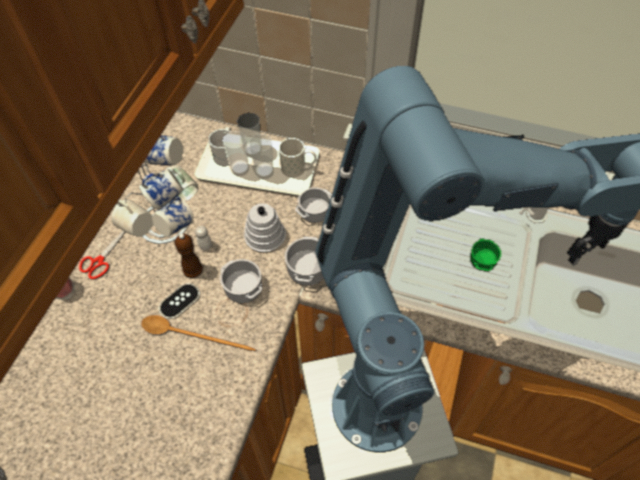

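The scene view shows the lid stack at about (331,200), pans at (373,235) and (336,273), and others hidden behind the arm. The top view shows the knob at (262,210) and pans at (315,205), (305,262) and (242,282). The fourth pan is hidden by the arm, and the green decoy is at (486,254). The pepper mill is at (190,258) and the salt cellar at (203,238).

```bash
cat > h.py <<'E'
import numpy as np,cv2
from scipy.spatial.transform import Rotation as R
def rot(c):
    q=np.array(c["rotation"]); return R.from_quat(q[[1,2,3,0]]).as_matrix()
def cloud(c):
    z=np.array(c["z_map"]); v,u=np.mgrid[:480,:640]
    p=np.stack([(u-c["cx"])/c["fx"]*z,(v-c["cy"])/c["fy"]*z,z],-1)
    P=p@rot(c).T+np.array(c["xyz"]); P[z==0]=np.nan; return P
def ray(c,uv,h):
    uv=np.atleast_2d(uv).astype(float)
    d=np.c_[(uv[:,0]-c["cx"])/c["fx"],(uv[:,1]-c["cy"])/c["fy"],np.ones(len(uv))]@rot(c).T
    o=np.array(c["xyz"]); return (o+d*((h-o[2])/d[:,2])[:,None])[:,:2]
E
python3 - <<'E'
from h import *
for n in("scene","top"):
    c=dict(np.load(f"{n}0.npz")); P=cloud(c)
    pts=dict(scene=dict(knob=(331,179),p1=(373,240),p2=(336,276),mill=(283,140),salt=(309,170),tcp=(290,420),green=(340,392)),
      top=dict(knob=(262,210),p1=(315,206),p2=(305,262),p3=(242,282),mill=(183,240),salt=(202,232),green=(486,254)))[n]
    for k,(u,v) in pts.items(): print(n,k,np.round(P[v,u],3))
    # top-down height map, 2mm px, x 0.1..0.95, y -0.6..0.4
    img=np.zeros((500,500),np.float32)
    Q=P.reshape(-1,3);Q=Q[np.isfinite(Q[:,0])];i=((Q[:,0])/.002).astype(int);j=((.5-Q[:,1])/.002).astype(int)
    m=(i>=0)&(i<500)&(j>=0)&(j<500)&(Q[:,2]<.25)
    np.maximum.at(img,(499-i[m],j[m]),np.clip(Q[m,2],0,.2)/.2*200+30)
    cv2.imwrite(f"pics/h_{n}.png",img); 
a,b=[cv2.imread(f"pics/h_{n}.png",0) for n in("scene","top")]
cv2.imwrite("pics/hm.png",cv2.merge([a,b,a]))
E
```

```text
scene knob [0.556 0.176 0.127]
scene p1 [ 0.599 -0.012  0.043]
scene p2 [ 0.473 -0.069  0.006]
scene mill [0.487 0.379 0.154]
scene salt [0.552 0.343 0.058]
scene tcp [ 0.183 -0.601  0.272]
scene green [ 0.35  -0.396  0.004]
top knob [0.556 0.185 0.128]
top p1 [0.633 0.022 0.001]
top p2 [0.444 0.09  0.001]
top p3 [0.416 0.274 0.003]
top mill [0.485 0.402 0.154]
top salt [0.548 0.357 0.087]
top green [ 0.355 -0.419  0.008][ WARN:0@0.246] global loadsave.cpp:1063 imwrite_ Unsupported depth image for selected encoder is fallbacked to CV_8U.
```

View pics/hm.png

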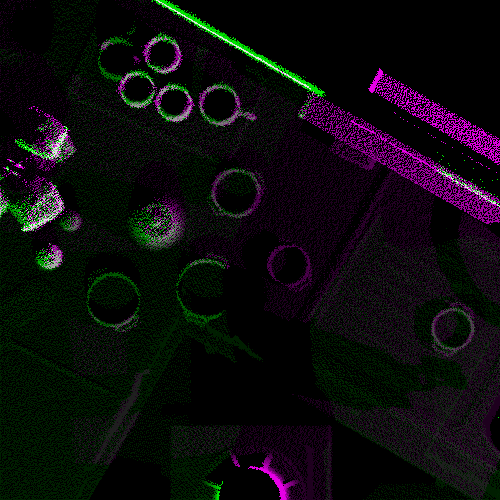

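The height map shows pan rims near (x,y) = (.61,.03), (.47,-.08), (.40,.27) and (.42,.09), with the stack at (.555,.185). Next I'll fit circles to each.

```bash
cat >> h.py <<'E'
from scipy.optimize import least_squares
def fitc(Q,c0,r=None):
    """circle fit of xy points near c0; r known or free"""
    f=lambda p:np.hypot(*(Q[:,:2]-p[:2]).T)-(r if r else p[2])
    s=least_squares(f,list(c0)+([] if r else [.05]),loss="soft_l1",f_scale=.002); return s.x
def band(P,c0,zl,zh,rl,rh):
    Q=P.reshape(-1,3);d=np.hypot(Q[:,0]-c0[0],Q[:,1]-c0[1])
    return Q[(Q[:,2]>zl)&(Q[:,2]<zh)&(d>rl)&(d<rh)]
RIM=dict(a=(.048,.04025),b=(.055,.04625),c=(.062,.05225),d=(.069,.05825))
E
python3 - <<'E'
from h import *
C=[(.614,.026),(.466,-.078),(.398,.274),(.42,.092)]
for n in("scene","top"):
    c=dict(np.load(f"{n}0.npz")); P=cloud(c)
    for c0 in C:
        Q=band(P,c0,.04,.09,.03,.07)
        if len(Q)<20: print(n,c0,len(Q));continue
        t=np.percentile(Q[:,2],90)
        for h in ((.0,)):
            B=Q[Q[:,2]>t-.004]; x=fitc(B,c0); 
            k=min(RIM,key=lambda k:abs(RIM[k][1]-x[2])); y=fitc(B,c0,RIM[k][1])
            ang=np.degrees(np.arctan2(*(B[:,:2]-y).T[::-1])); print(n,c0,"t",t.round(4),len(B),x.round(4),k,y.round(4),"sectors",np.histogram(ang,8,(-180,180))[0])
    for z0,z1,r in((.105,.112,.038),(.116,.136,.011)):
        Q=band(P,(.556,.182),z0,z1,0,.05); print(n,"stack",z0,len(Q),fitc(Q,(.556,.182)).round(4),Q[:,:2].min(0),Q[:,:2].max(0),Q[:,2].max())
    F=np.array(P[380:470,350:470].reshape(-1,3)) if n=="scene" else None
    if F is not None: F=F[F[:,2]>.1];print("faucet",F.min(0),F.max(0))
E
```

```text
scene (0.614, 0.026) t 0.0566 158 [0.6132 0.0266 0.0463] b [0.6132 0.0266] sectors [18 24 19 16 20 23 22 16]
scene (0.466, -0.078) t 0.0503 126 [ 0.4687 -0.079   0.0401] a [ 0.4686 -0.079 ] sectors [15 19 17 18 19 18 13  7]
scene (0.398, 0.274) t 0.0614 20 [0.3848 0.2685 0.0379] a [0.3136 0.2491] sectors [ 0  0  0  8 12  0  0  0]
scene (0.42, 0.092) t 0.0707 38 [0.4161 0.0871 0.0621] d [0.4202 0.0868] sectors [ 0  0  0 19 19  0  0  0]
scene stack 0.105 141 [0.5563 0.1842 0.0304] [0.51907887 0.14439957] [0.59242928 0.22357708] 0.11199031154122463
scene stack 0.116 66 [0.5561 0.1881 0.0102] [0.52721336 0.16122792] [0.56825432 0.21162095] 0.13577862529630957
faucet [ 0.27502467 -0.69825709  0.1001198 ] [ 0.538665   -0.54502173  0.34655162]
top (0.614, 0.026) t 0.0577 85 [0.6134 0.0272 0.0456] b [0.6133 0.027 ] sectors [12  1 10 15 13 13  8 13]
top (0.466, -0.078) 0
top (0.398, 0.274) t 0.064 145 [0.399  0.2732 0.0519] c [0.399  0.2732] sectors [18 16 15 21 21 17 16 21]
top (0.42, 0.092) t 0.0697 131 [0.4208 0.0882 0.0576] d [0.4208 0.0876] sectors [13  0  0 22 29 19 22 26]
top stack 0.105 223 [0.559  0.1882 0.0294] [0.51817624 0.1507356 ] [0.59477303 0.2233145 ] 0.1119775401973202
top stack 0.116 83 [0.5463 0.1753 0.0187] [0.52604719 0.15859173] [0.58076875 0.21596137] 0.13567459113320002
```

Request:
{"api": "jog_arm", "payload": {"series": [[[0,0,-30,0,0,0.1,60],[0,0,-30,0,0,0.1,60],[0,0,-30,0,0,0.109,60],[30,-40,0,0,0,0,60],[30,-40,0,0,0,0,60],[30,-40,0,0,0,0,60],[30,-40,0,0,0,0,60],[30,-40,0,0,0,0,60],[30,-40,0,0,0,0,60],[30,-40,0,0,0,0,60]]]}}

```text
time_s: 1.1
eef_pos: [0.3855, -0.2659, 0.3211]
eef_rot: [-0.0, 1.0, -0.0, -0.0]
wrist_force: [1.0, -1.6, -0.2]
opening: 0.704
grasp_force: 0.0
```

Request:
{"api": "jog_arm", "payload": {"series": [[[17,-45,0,0,0,0,45],[17,-45,0,0,0,0,45],[17,-45,0,0,0,0,45],[17,-45,0,0,0,0,45],[17,-45,0,0,0,0,45],[17,-45,0,0,0,0,45],[17,-45,0,0,0,0,45],[17,-45,0,0,0,0,45],[17,-45,0,0,0,0,45],[17,-45,0,0,0,0,45]]]}}

```text
time_s: 2.1
eef_pos: [0.555, 0.1842, 0.3209]
eef_rot: [0.0, 1.0, 0.0, -0.0]
wrist_force: [0.9, -0.5, 0.5]
opening: 0.527
grasp_force: 0.0
```

```bash
python3 - <<'E'
from bench import ctrl
from h import *
import cv2
for n in("scene","top"):
    c=ctrl.camera(n); cv2.imwrite(f"pics/{n}1.png",c["frame"]); np.savez(f"{n}1.npz",**c)
a=cv2.imread("pics/scene1.png")[80:360,180:500];b=cv2.imread("pics/top1.png")[100:380,140:460]
cv2.imwrite("pics/v1.png",np.hstack([a,b]))
print(ctrl.get_obs()["eef_pos"],ctrl.get_obs()["eef_rot"])
E
```

```text
[0.55514367 0.1871206  0.31991674] [-8.25821083e-04  9.99995846e-01  2.64240650e-03 -8.02270118e-04]
```

View pics/v1.png

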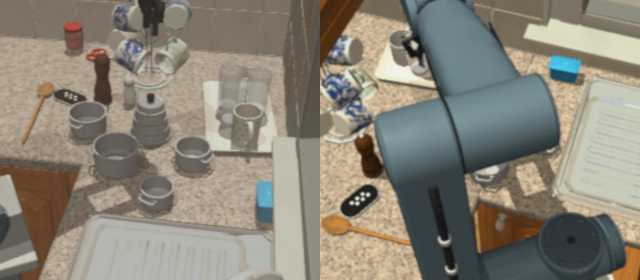

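The scene view is now clear: the stack is on the left at (150,120), with pans at (88,120), (116,155), (193,153) and (155,192) in the crop.

```bash
python3 - <<'E'
from h import *
c=dict(np.load("scene1.npz")); P=cloud(c)
for k,c0 in dict(b=(.6132,.0266),a=(.4686,-.079),c=(.399,.2732),d=(.4208,.0876)).items():
    h,r=RIM[k]; Q=band(P,c0,h-.002,h+.006,r-.012,r+.012); x=fitc(Q,c0);y=fitc(Q,c0,r)
    print(k,len(Q),x.round(4),y.round(4),np.histogram(np.degrees(np.arctan2(*(Q[:,:2]-y).T[::-1])),8,(-180,180))[0])
# knob: dark pixels
f=c["frame"].astype(int);m=np.zeros((480,640),np.uint8);m[165:200,315:350]=(f[165:200,315:350].max(-1)<75)*255
n,l,s,ce=cv2.connectedComponentsWithStats(m);i=1+np.argmax(s[1:,4]);print(s[i],ce[i])
print("knob mid",ray(c,ce[i],.125))
Q=P[l==i];print(np.nanmean(Q,0),np.nanmax(Q,0),np.nanmin(Q,0))
# flat top of lid_a annulus & flange band
for z0,z1 in((.108,.116),):
    Q=band(P,(.556,.184),z0,z1,.012,.036);print(len(Q),Q.mean(0),Q.min(0),Q.max(0))
E
```

```text
b 142 [0.6134 0.0268 0.0461] [0.6134 0.0268] [21 24 16 14 20 20 14 13]
a 156 [ 0.4687 -0.0793  0.0402] [ 0.4687 -0.0793] [18 24 20 17 22 19 21 15]
c 132 [0.3989 0.2721 0.0518] [0.3989 0.2721] [12 21 16 12 21 20 18 12]
d 175 [0.4205 0.087  0.0579] [0.4205 0.087 ] [29 22 21 17 22 23 23 18]
[328 174   6   8  40] [330.375 177.4  ]
knob mid [[0.55835266 0.1860013 ]]
[0.55599076 0.180088   0.12909574] [0.56445417 0.18884768 0.13768448] [0.54889936 0.17081289 0.11681325]
212 [0.55349065 0.1795887  0.11228527] [0.52070008 0.14837623 0.10800206] [0.59131516 0.21994323 0.11593073]
```

Request:
{"api": "jog_arm", "payload": {"series": [[[0,0,20,0,0,0,45],[0,0,30,0,0,0,45],[0,0,30,0,0,0,45],[0,0,30,0,0,0,45],[0,0,20,0,0,0,45],[0,0,20,0,0,0,45],[0,0,0,0,0,0,45],[0,0,0,0,0,0,45],[0,0,0,0,0,0,45],[0,0,0,0,0,0,45]]]}}

```text
time_s: 3.2
eef_pos: [0.5558, 0.1821, 0.1728]
eef_rot: [-0.0, 1.0, -0.0, 0.001]
wrist_force: [-0.0, -0.1, -0.8]
opening: 0.526
grasp_force: 0.0
```

```bash
python3 - <<'E'
from h import *
Ps=[cloud(dict(np.load(f))) for f in("scene1.npz","top0.npz","scene0.npz")]
for z0,z1 in((.008,.014),(.036,.042),(.064,.07),(.092,.098),(.118,.133)):
    o=[]
    for S in ([0],[1],[0,1]):
        Q=np.vstack([band(Ps[i],(.557,.184),z0,z1,.0 if z0>.11 else .025,.025 if z0>.11 else .07) for i in S])
        o.append((len(Q),fitc(Q,(.557,.184)).round(4).tolist()))
    print(z0,o)
E
```

```text
0.008 [(89, [0.5591, 0.1898, 0.0587]), (94, [0.5597, 0.186, 0.0584]), (183, [0.5586, 0.1871, 0.0574])]
0.036 [(91, [0.5583, 0.1902, 0.0534]), (105, [0.5603, 0.1876, 0.0528]), (196, [0.5586, 0.188, 0.052])]
0.064 [(81, [0.5574, 0.1911, 0.0472]), (76, [0.5595, 0.1877, 0.0467]), (157, [0.5577, 0.1886, 0.0457])]
0.092 [(84, [0.5591, 0.1909, 0.0413]), (80, [0.5603, 0.1871, 0.0409]), (164, [0.5589, 0.1882, 0.04])]
0.118 [(40, [0.5562, 0.1872, 0.0096]), (37, [0.5586, 0.1874, 0.0096]), (77, [0.5571, 0.1873, 0.0095])]
```

Request:
{"api": "jog_arm", "payload": {"series": [[[3.5,-5.5,0,0,0,0,45],[0,0,20,0,0,0,45],[0,0,20,0,0,0,45],[0,0,16,0,0,0,45],[0,0,0,0,0,0,45],[0,0,0,0,0,0,10],[0,0,0,0,0,0,10],[0,0,0,0,0,0,10],[0,0,0,0,0,0,10],[0,0,0,0,0,0,10]]]}}

```text
time_s: 4.2
eef_pos: [0.5593, 0.1878, 0.1165]
eef_rot: [-0.0, 1.0, -0.0, 0.001]
wrist_force: [0.4, 0.4, 4.3]
opening: 0.231
grasp_force: 59.0
```

Request:
{"api": "jog_arm", "payload": {"series": [[[0,0,-10,0,0,0,10],[0,0,-30,0,0,0,10],[0,0,-40,0,0,0,10],[-7,21,-20,0,0,0,10],[-12,36,0,0,0,0,10],[-15,44,0,0,0,0,10],[-15,44,0,0,0,0,10],[-15,44,0,0,0,0,10],[-12,36,0,0,0,0,10],[-8,25,0,0,0,0,10]]]}}

```text
time_s: 5.2
eef_pos: [0.4731, -0.0644, 0.2157]
eef_rot: [0.0, 1.0, -0.001, -0.0]
wrist_force: [0.6, 0.4, 0.1]
opening: 0.226
grasp_force: 58.8
```

Request:
{"api": "jog_arm", "payload": {"series": [[[-6,16.5,10,0,0,0,10],[0,0,30,0,0,0,10],[0,0,30,0,0,0,10],[0,0,25,0,0,0,10],[0,0,10,0,0,0,10],[0,0,0,0,0,0,10],[0,0,0,0,0,0,10],[0,0,0,0,0,0,10],[0,0,0,0,0,0,10],[0,0,0,0,0,0,10]]]}}

```text
time_s: 6.2
eef_pos: [0.4689, -0.079, 0.1111]
eef_rot: [0.0, 1.0, -0.0, 0.001]
wrist_force: [-0.2, -1.0, -1.1]
opening: 0.227
grasp_force: 58.9
```

```bash
python3 - <<'E'
from bench import ctrl
import numpy as np,cv2
for n in("scene","top"):
    c=ctrl.camera(n); np.savez(f"{n}2.npz",**c); cv2.imwrite(f"pics/{n}2.png",c["frame"])
o=ctrl.get_obs();print(o["eef_pos"],o["wrist_force"])
a=cv2.imread("pics/scene2.png")[150:330,230:430];b=cv2.imread("pics/top2.png")[130:310,240:440]
cv2.imwrite("pics/v2.png",cv2.resize(np.hstack([a,b]),None,fx=2,fy=2))
E
```

```text
[ 0.46864654 -0.07894258  0.11076424] [ 0.0912572   0.73175257 -0.15028812]
```

View pics/v2.png

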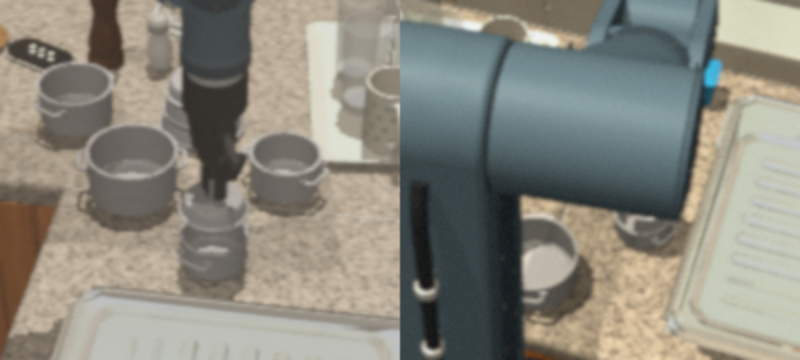

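The left half (scene view) shows lid_a hanging level above pan_a at about (215,205), with the pan at (213,245). In the top view the arm hides the lid.

```bash
cat >> h.py <<'E'
def lidfit(P,tcp,r,z0=None):
    """centre of the held lid from its flange/side arc, several heights, scene camera"""
    o=[]
    for dz in (.006,.009,.012,.015):
        z=(z0 if z0 else tcp[2]-.031)+dz
        Q=band(P,tcp[:2],z-.002,z+.004,.022,r+.012)
        if len(Q)>15:
            s=fitc(Q,tcp[:2]); o.append([len(Q),*s])
    return np.array(o).round(4)
E
python3 - <<'E'
from h import *
P=cloud(dict(np.load("scene2.npz"))); t=np.array([.4686,-.079,.1105])
print("held",lidfit(P,t,.043))
Q=band(P,t,.04,.1,.0,.05); print(np.histogram(Q[:,2],12,(.04,.1)))
print("stack",lidfit(cloud(dict(np.load("scene1.npz"))),np.array([.5585,.1875]),.043,.084))
h,r=RIM["a"]
for c0 in [t[:2]]:
    Q=band(P,c0,h-.002,h+.006,r-.012,r+.012);print("pan",len(Q),fitc(Q,c0))
# image extents of lid flange vs pan rim, perpendicular to view: leftmost/rightmost cols from depth
c=dict(np.load("scene2.npz"))
for nm,zl,zh in(("lid",.082,.098),("pan",.042,.053)):
    M=(P[...,2]>zl)&(P[...,2]<zh)&(np.hypot(P[...,0]-t[0],P[...,1]-t[1])<.055)
    v,u=np.nonzero(M);print(nm,u.min(),u.max(),v.min(),v.max(),ray(c,[(u.min()+u.max())/2,np.median(v)],(zl+zh)/2))
E
```

```text
held [[ 5.300e+01  4.689e-01 -7.730e-02  4.140e-02]
 [ 1.120e+02  4.683e-01 -7.860e-02  4.080e-02]
 [ 1.160e+02  4.682e-01 -7.890e-02  3.980e-02]
 [ 8.400e+01  4.683e-01 -7.950e-02  3.800e-02]]
(array([56, 88, 23,  0,  0,  0,  0,  0,  3, 62, 99, 61]), array([0.04 , 0.045, 0.05 , 0.055, 0.06 , 0.065, 0.07 , 0.075, 0.08 ,
       0.085, 0.09 , 0.095, 0.1  ]))
stack [[3.900e+01 5.590e-01 1.916e-01 4.180e-02]
 [6.900e+01 5.591e-01 1.909e-01 4.150e-02]
 [8.000e+01 5.587e-01 1.902e-01 4.040e-02]
 [7.700e+01 5.593e-01 1.909e-01 3.940e-02]]
pan 96 [ 0.46829105 -0.07936576  0.04008499]
lid 319 353 249 265 [[ 0.45751214 -0.10550909]]
pan 318 353 261 281 [[ 0.45738372 -0.10391386]]
```

Request:
{"api": "jog_arm", "payload": {"series": [[[0,0,15,0,0,0,10],[0,0,10,0,0,0,10],[0,0,4,0,0,0,10],[0,0,3,0,0,0,10],[0,0,3,0,0,0,10],[0,0,2,0,0,0,10],[0,0,1,0,0,0,10],[0,0,0,0,0,0,10],[0,0,0,0,0,0,10],[0,0,0,0,0,0,10]]]}}

```text
time_s: 7.3
eef_pos: [0.4685, -0.0789, 0.0725]
eef_rot: [0.0, 1.0, -0.0, 0.0]
wrist_force: [0.4, -0.0, 0.1]
opening: 0.229
grasp_force: 59.1
```

Request:
{"api": "jog_arm", "payload": {"series": [[[0,0,0.5,0,0,0,10],[0,0,0,0,0,0,10],[0,0,0.5,0,0,0,10],[0,0,0,0,0,0,10],[0,0,0,0,0,0,10],[0,0,0,0,0,0,10],[0,0,0,0,0,0,10],[0,0,0,0,0,0,10],[0,0,0,0,0,0,10],[0,0,0,0,0,0,10]]]}}

```text
time_s: 8.3
eef_pos: [0.4686, -0.079, 0.0724]
eef_rot: [0.0, 1.0, -0.0, 0.0]
wrist_force: [-4.3, 0.3, 11.7]
opening: 0.231
grasp_force: 60.1
```

```bash
python3 - <<'E'
from bench import ctrl
import numpy as np,cv2
from h import *
c=ctrl.camera("scene"); np.savez("scene3.npz",**c); P=cloud(c);t=(.4686,-.0792)
cv2.imwrite("pics/v3.png",cv2.resize(c["frame"][200:310,270:410],None,fx=4,fy=4))
o=ctrl.get_obs();print(o["eef_pos"],o["wrist_force"])
Q=band(P,t,.02,.09,.02,.06);print(np.histogram(Q[:,2],14,(.02,.09)))
Q=band(P,t,.066,.078,.013,.034);print(len(Q),np.median(Q,0))
E
```

```text
[ 0.46858045 -0.07895361  0.07240665] [-4.22591286  0.74910127 11.24511733]
(array([ 29,  37,  70,  91,  43,  45,  93,  81,  81, 196,  56,   3,  11,
        10]), array([0.02 , 0.025, 0.03 , 0.035, 0.04 , 0.045, 0.05 , 0.055, 0.06 ,
       0.065, 0.07 , 0.075, 0.08 , 0.085, 0.09 ]))
240 [ 0.46028692 -0.08937969  0.06874844]
```

View pics/v3.png

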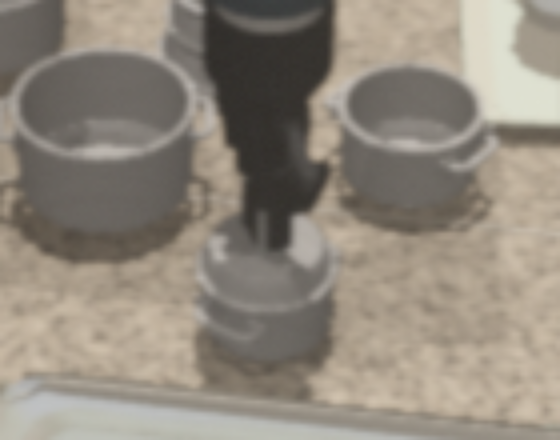

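lid_a's flat top reads 68.7 mm (68 expected when seated) with 12 N of contact, so it is home. I'll release it and go for lid_b.

Request:
{"api": "jog_arm", "payload": {"series": [[[0,0,0,0,0,0,45],[0,0,0,0,0,0,45],[0,0,0,0,0,0,45],[0,0,-5,0,0,0,45],[0,0,-15,0,0,0,45],[0,0,-30,0,0,0,45],[0,0,-40,0,0,0,45],[0,0,-35,0,0,0,45],[10,-30,0,0,0,0,45],[15,-45,0,0,0,0,45]]]}}

```text
time_s: 9.35
eef_pos: [0.4947, -0.005, 0.1985]
eef_rot: [0.001, 1.0, -0.002, 0.002]
wrist_force: [0.8, 0.6, -0.2]
opening: 0.525
grasp_force: 0.0
```

```bash
python3 - <<'E'
from bench import ctrl
from h import *
c=ctrl.camera("top"); np.savez("top4.npz",**c)
c=ctrl.camera("scene"); np.savez("scene4.npz",**c); P=cloud(c);t=(.4686,-.0792)
cv2.imwrite("pics/s4.png",c["frame"])
for k,c0 in dict(b=(.6132,.0266),c=(.399,.2732),d=(.4208,.0876)).items():
    h,r=RIM[k]; Q=band(P,c0,h-.002,h+.006,r-.012,r+.012); print(k,len(Q),fitc(Q,c0).round(4))
Q=band(P,t,.064,.074,.013,.03);print("a top",len(Q),np.median(Q,0)); A=np.c_[Q[:,:2],np.ones(len(Q))];print("tilt",np.linalg.lstsq(A,Q[:,2],rcond=None)[0][:2])
print("lid_a",lidfit(P,np.array(t),.043,.040))
print("stack b scene",lidfit(P,np.array([.5585,.1875]),.049,.056))
print("stack b top",lidfit(cloud(dict(np.load("top4.npz"))),np.array([.5585,.1875]),.049,.056))
E
```

```text
b 141 [0.6135 0.0261 0.0461]
c 134 [0.3988 0.2731 0.0519]
d 182 [0.4205 0.0872 0.058 ]
a top 208 [ 0.46332194 -0.08607142  0.06869155]
tilt [ 0.00807385 -0.00657064]
lid_a [[ 4.900e+01  4.686e-01 -7.740e-02  4.230e-02]
 [ 9.200e+01  4.680e-01 -7.820e-02  4.110e-02]
 [ 1.160e+02  4.680e-01 -7.840e-02  4.040e-02]
 [ 1.050e+02  4.677e-01 -7.910e-02  3.860e-02]]
stack b scene [[3.500e+01 5.581e-01 1.918e-01 4.790e-02]
 [7.300e+01 5.583e-01 1.916e-01 4.770e-02]
 [8.000e+01 5.571e-01 1.890e-01 4.580e-02]
 [6.900e+01 5.569e-01 1.868e-01 4.380e-02]]
stack b top []
```

Request:
{"api": "jog_arm", "payload": {"series": [[[15,-45,0,0,0,0,45],[15,-45,0,0,0,0,45],[15,-45,0,0,0,0,45],[15,-45,0,0,0,0,45],[4.5,-11.5,0,0,0,0,45],[0,0,20,0,0,0,45],[0,0,30,0,0,0,45],[0,0,30,0,0,0,45],[0,0,18.5,0,0,0,45],[0,0,10,0,0,0,45]]]}}

```text
time_s: 10.45
eef_pos: [0.5565, 0.1864, 0.0855]
eef_rot: [0.0, 1.0, -0.0, -0.002]
wrist_force: [-0.6, 0.4, 0.5]
opening: 0.522
grasp_force: 0.0
```

Request:
{"api": "jog_arm", "payload": {"series": [[[0,0,0,0,0,0,45],[0,0,0,0,0,0,10],[0,0,0,0,0,0,10],[0,0,0,0,0,0,10],[0,0,0,0,0,0,10],[0,0,-5,0,0,0,10],[0,0,-15,0,0,0,10],[0,0,-30,0,0,0,10],[0,0,-30,0,0,0,10],[0,0,-20,0,0,0,10]]]}}

```text
time_s: 11.45
eef_pos: [0.5587, 0.1879, 0.1912]
eef_rot: [-0.0, 1.0, 0.0, 0.001]
wrist_force: [0.8, 0.3, 0.2]
opening: 0.229
grasp_force: 58.7
```

Request:
{"api": "jog_arm", "payload": {"series": [[[10,30,0,0,0,0,10],[15,43,0,0,0,0,10],[15,43,0,0,0,0,10],[11,32,0,0,0,0,10],[4.4,12.9,0,0,0,0,10],[0,0,20,0,0,0,10],[0,0,30,0,0,0,10],[0,0,24,0,0,0,10],[0,0,10,0,0,0,10],[0,0,0,0,0,0,10]]]}}

```text
time_s: 12.45
eef_pos: [0.612, 0.0275, 0.1025]
eef_rot: [-0.0, 1.0, 0.0, -0.002]
wrist_force: [0.1, -0.1, -1.1]
opening: 0.23
grasp_force: 58.9
```

```bash
cat > hold.py <<'E'
import sys
from bench import ctrl
from h import *
k,x,y,seat,r=sys.argv[1],*map(float,sys.argv[2:6])
o=ctrl.get_obs();print(o["eef_pos"],o["wrist_force"])
for n in("scene","top"):
    c=ctrl.camera(n); np.savez(f"{n}_{k}.npz",**c);cv2.imwrite(f"pics/{n}_{k}.png",c["frame"]);P=cloud(c)
    h,rr=RIM[k[0]]
    print(n,"lid\n",lidfit(P,np.array([x,y]),r,o["eef_pos"][2]-.0315))
    Q=band(P,(x,y),h-.002,h+.006,rr-.012,rr+.012)
    if len(Q)>20: print("pan",len(Q),fitc(Q,(x,y)).round(4),fitc(Q,(x,y),rr).round(4))
    Q=band(P,(x,y),seat+.023,seat+.033,.013,r-.012)
    if len(Q)>20: print("top z if seated",seat+.028,len(Q),np.median(Q[:,2]),"tilt",np.linalg.lstsq(np.c_[Q[:,:2],np.ones(len(Q))],Q[:,2],rcond=None)[0][:2])
E
python3 hold.py b .6134 .0266 .047 .049
```

```text
[0.6119797  0.02750242 0.102534  ] [ 0.14752235 -0.14224597 -1.10632099]
scene lid
 [[6.700e+01 6.113e-01 2.820e-02 4.720e-02]
 [1.110e+02 6.108e-01 2.770e-02 4.660e-02]
 [9.500e+01 6.109e-01 2.780e-02 4.580e-02]
 [8.400e+01 6.103e-01 2.590e-02 4.300e-02]]
pan 80 [0.6133 0.027  0.0463] [0.6133 0.0269]
top lid
 [[3.200e+01 6.145e-01 2.530e-02 4.710e-02]
 [4.400e+01 6.124e-01 2.560e-02 4.600e-02]
 [5.900e+01 6.137e-01 2.510e-02 4.640e-02]
 [5.700e+01 6.105e-01 2.610e-02 4.350e-02]]
pan 53 [0.6142 0.0268 0.0463] [0.6141 0.0268]
```

Request:
{"api": "jog_arm", "payload": {"series": [[[1.2,0,5,0,0,0,10],[0,0,8,0,0,0,10],[0,0,4,0,0,0,10],[0,0,3,0,0,0,10],[0,0,2,0,0,0,10],[0,0,1.5,0,0,0,10],[0,0,0.5,0,0,0,10],[0,0,0.5,0,0,0,10],[0,0,0.5,0,0,0,10],[0,0,0,0,0,0,10]]]}}

```text
time_s: 13.55
eef_pos: [0.6145, 0.0267, 0.0806]
eef_rot: [0.0, 1.0, -0.0, -0.0]
wrist_force: [-6.5, 0.7, 11.7]
opening: 0.228
grasp_force: 60.0
```

```bash
python3 hold.py b2 .6134 .0266 .047 .049
```

```text
[0.61454734 0.02667572 0.08055779] [-6.53597126  0.67024813 11.6897537 ]
scene lid
 [[7.700e+01 6.127e-01 2.690e-02 4.640e-02]
 [1.100e+02 6.128e-01 2.700e-02 4.670e-02]
 [1.020e+02 6.126e-01 2.700e-02 4.580e-02]
 [8.200e+01 6.126e-01 2.590e-02 4.370e-02]]
pan 113 [0.6127 0.027  0.0466] [0.6125 0.0267]
top z if seated 0.075 248 0.07580743361241815 tilt [0.00359506 0.00928517]
top lid
 [[7.500e+01 6.162e-01 2.540e-02 4.720e-02]
 [9.500e+01 6.153e-01 2.470e-02 4.650e-02]
 [7.600e+01 6.154e-01 2.500e-02 4.630e-02]
 [6.300e+01 6.156e-01 2.550e-02 4.450e-02]]
pan 106 [0.6161 0.0251 0.0472] [0.615  0.0254]
top z if seated 0.075 192 0.07486893744608303 tilt [-0.00475182  0.01432127]
```

lid_b is seated: its top reads 75.4 mm and 75 is expected. I'll release it and go for lid_c.

Request:
{"api": "jog_arm", "payload": {"series": [[[0,0,0,0,0,0,45],[0,0,0,0,0,0,45],[0,0,0,0,0,0,45],[0,0,-5,0,0,0,45],[0,0,-20,0,0,0,45],[0,0,-35,0,0,0,45],[0,0,-35,0,0,0,45],[-10,-28,-10,0,0,0,45],[-14,-40,0,0,0,0,45],[-14,-40,0,0,0,0,45]]]}}

```text
time_s: 14.65
eef_pos: [0.5767, 0.1353, 0.185]
eef_rot: [-0.0, 1.0, -0.001, 0.001]
wrist_force: [0.9, 0.9, -0.4]
opening: 0.529
grasp_force: 0.0
```

```bash
python3 - <<'E'
from bench import ctrl
from h import *
c=ctrl.camera("scene"); np.savez("scene5.npz",**c); P=cloud(c)
for k,c0 in dict(c=(.399,.2732),d=(.4208,.0876)).items():
    h,r=RIM[k]; Q=band(P,c0,h-.002,h+.006,r-.012,r+.012); print(k,len(Q),fitc(Q,c0).round(4))
for nm,t,z in(("a",(.4686,-.0792),.068),("b",(.614,.0266),.075)):
    Q=band(P,t,z-.005,z+.005,.013,.03);print(nm,len(Q),np.median(Q[:,2]))
print("stack c",lidfit(P,np.array([.558,.1875]),.055,.028),ctrl.get_obs()["eef_pos"])
E
```

```text
c 129 [0.3989 0.2726 0.0518]
d 186 [0.4207 0.087  0.0582]
a 216 0.06837647282710796
b 163 0.07604105291697605
stack c [[3.400e+01 5.590e-01 1.924e-01 5.420e-02]
 [9.000e+01 5.590e-01 1.908e-01 5.320e-02]
 [1.050e+02 5.577e-01 1.896e-01 5.220e-02]
 [8.300e+01 5.576e-01 1.887e-01 5.070e-02]] [0.57365127 0.14161635 0.18440737]
```

Request:
{"api": "jog_arm", "payload": {"series": [[[-14,-40,0,0,0,0,45],[-4.4,-12.9,0,0,0,0,45],[0,0,20,0,0,0,45],[0,0,35,0,0,0,45],[0,0,35,0,0,0,45],[0,0,24,0,0,0,45],[0,0,10,0,0,0,45],[0,0,0,0,0,0,45],[0,0,0,0,0,0,10],[0,0,0,0,0,0,10]]]}}

```text
time_s: 15.7
eef_pos: [0.5597, 0.1878, 0.0619]
eef_rot: [-0.0, 1.0, -0.0, 0.002]
wrist_force: [0.1, 0.4, -1.1]
opening: 0.233
grasp_force: 58.7
```

Request:
{"api": "jog_arm", "payload": {"series": [[[0,0,0,0,0,0,10],[0,0,0,0,0,0,10],[0,0,-5,0,0,0,10],[0,0,-15,0,0,0,10],[0,0,-30,0,0,0,10],[0,0,-30,0,0,0,10],[0,0,-30,0,0,0,10],[0,0,-15,0,0,0,10],[0,0,0,0,0,0,10],[0,0,0,0,0,0,10]]]}}

```text
time_s: 16.7
eef_pos: [0.5576, 0.1876, 0.1841]
eef_rot: [0.0, 1.0, -0.0, -0.0]
wrist_force: [0.2, -0.1, -2.6]
opening: 0.23
grasp_force: 58.7
```

Request:
{"api": "jog_arm", "payload": {"series": [[[-16,-8.3,0,0,0,0,10],[-28,-15,0,0,0,0,10],[-35,-19,0,0,0,0,10],[-35,-19,0,0,0,0,10],[-28,-15,0,0,0,0,10],[-17.3,-9,10,0,0,0,10],[0,0,30,0,0,0,10],[0,0,24,0,0,0,10],[0,0,10,0,0,0,10],[0,0,0,0,0,0,10]]]}}

```text
time_s: 17.7
eef_pos: [0.3967, 0.2721, 0.1082]
eef_rot: [0.001, 1.0, -0.0, -0.003]
wrist_force: [-0.2, -0.1, -2.0]
opening: 0.23
grasp_force: 58.8
```

```bash
python3 hold.py c .3989 .2728 .054 .055
python3 -c "
import cv2,numpy as np
cv2.imwrite('pics/v6.png',np.hstack([cv2.imread('pics/scene_c.png')[100:340,180:460],cv2.imread('pics/top_c.png')[140:380,120:400]]))"
```

```text
[0.39674864 0.27210273 0.10817633] [-0.16179175 -0.14186376 -1.99391873]
scene lid
 [[6.400e+01 3.953e-01 2.730e-01 5.310e-02]
 [9.500e+01 3.949e-01 2.719e-01 5.250e-02]
 [1.050e+02 3.937e-01 2.713e-01 5.100e-02]
 [9.700e+01 3.938e-01 2.705e-01 4.900e-02]]
pan 69 [0.399  0.2726 0.052 ] [0.399  0.2729]
top lid
 []
```

View pics/v6.png

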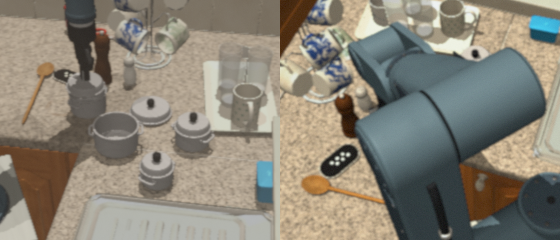

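The left half shows lid_c over pan_c at (87,95), with lids a and b seated and lid_d alone at (151,110). The arm may still have been settling, so I'll descend partway and re-measure.

Request:
{"api": "jog_arm", "payload": {"series": [[[0.8,0,0,0,0,0,10],[0,0,5,0,0,0,10],[0,0,5,0,0,0,10],[0,0,2,0,0,0,10],[0,0,0,0,0,0,10],[0,0,0,0,0,0,10],[0,0,0,0,0,0,10],[0,0,0,0,0,0,10],[0,0,0,0,0,0,10],[0,0,0,0,0,0,10]]]}}

```text
time_s: 18.8
eef_pos: [0.3997, 0.273, 0.0989]
eef_rot: [-0.0, 1.0, -0.0, 0.0]
wrist_force: [1.2, 0.5, -1.3]
opening: 0.23
grasp_force: 58.8
```

```bash
python3 hold.py c2 .3989 .2728 .054 .055
```

```text
[0.39967131 0.27296215 0.0988536 ] [ 1.24806363  0.54428182 -1.30427393]
scene lid
 [[6.200e+01 3.982e-01 2.741e-01 5.300e-02]
 [1.080e+02 3.978e-01 2.723e-01 5.190e-02]
 [1.010e+02 3.978e-01 2.730e-01 5.140e-02]
 [8.000e+01 3.979e-01 2.725e-01 4.950e-02]]
pan 69 [0.3998 0.2746 0.0533] [0.3996 0.2733]
top lid
 []
```

Request:
{"api": "jog_arm", "payload": {"series": [[[0.4,0,2,0,0,0,10],[0,0,3,0,0,0,10],[0,0,3,0,0,0,10],[0,0,2,0,0,0,10],[0,0,1.5,0,0,0,10],[0,0,0.5,0,0,0,10],[0,0,0.5,0,0,0,10],[0,0,0.5,0,0,0,10],[0,0,0,0,0,0,10],[0,0,0,0,0,0,10]]]}}

```text
time_s: 19.9
eef_pos: [0.4, 0.273, 0.0877]
eef_rot: [0.0, 1.0, 0.0, -0.0]
wrist_force: [-8.7, -3.3, 19.5]
opening: 0.228
grasp_force: 61.2
```

```bash
python3 hold.py c3 .3993 .2728 .054 .055
```

```text
[0.40003464 0.27299917 0.08774951] [-8.65047197 -3.3368324  19.48741252]
scene lid
 [[7.200e+01 3.992e-01 2.747e-01 5.390e-02]
 [1.140e+02 3.980e-01 2.732e-01 5.260e-02]
 [1.060e+02 3.980e-01 2.715e-01 5.060e-02]
 [7.600e+01 3.978e-01 2.710e-01 4.900e-02]]
pan 104 [0.3988 0.2743 0.0533] [0.3984 0.2731]
top z if seated 0.082 299 0.08260156424761433 tilt [-0.00706473  0.00460558]
top lid
 []
```

lid_c is seated: its top reads 82.6 mm and 82 is expected.

Request:
{"api": "jog_arm", "payload": {"series": [[[0,0,0,0,0,0,45],[0,0,0,0,0,0,45],[0,0,0,0,0,0,45],[0,0,-5,0,0,0,45],[0,0,-20,0,0,0,45],[0,0,-35,0,0,0,45],[0,0,-35,0,0,0,45],[18,10,-10,0,0,0,45],[35,19,0,0,0,0,45],[35,19,0,0,0,0,45]]]}}

```text
time_s: 21.0
eef_pos: [0.4892, 0.2248, 0.1921]
eef_rot: [-0.0, 1.0, 0.001, 0.001]
wrist_force: [0.2, -0.0, 0.3]
opening: 0.526
grasp_force: 0.0
```

```bash
python3 - <<'E'
from bench import ctrl
from h import *
c=ctrl.camera("scene"); np.savez("scene7.npz",**c); P=cloud(c)
h,r=RIM["d"]; Q=band(P,(.4207,.087),h-.002,h+.006,r-.012,r+.012); print("d",len(Q),fitc(Q,(.4207,.087)).round(4))
Q=band(P,(.399,.2728),.077,.087,.013,.04);print("c top",len(Q),np.median(Q[:,2]))
print("lid d",lidfit(P,np.array([.558,.1875]),.061,.0))
E
```

```text
d 181 [0.4205 0.0868 0.0579]
c top 272 0.08266378266151381Traceback (most recent call last):
  File "<stdin>", line 6, in <module>
  File "h.py", line 26, in lidfit
    z=(z0 if z0 else tcp[2]-.031)+dz
                     ~~~^^^
IndexError: index 2 is out of bounds for axis 0 with size 2
```

```bash
python3 -c "
from h import *
P=cloud(dict(np.load('scene7.npz')));print(lidfit(P,np.array([.558,.1875]),.061,1e-4))
Q=band(P,(.558,.188),.034,.052,0,.02);print(len(Q),fitc(Q,(.558,.188)))"
```

```text
[[5.500e+01 5.598e-01 1.877e-01 5.930e-02]
 [7.300e+01 5.584e-01 1.889e-01 5.880e-02]
 [9.700e+01 5.585e-01 1.881e-01 5.770e-02]
 [9.100e+01 5.587e-01 1.876e-01 5.670e-02]]
51 [0.55662191 0.1852258  0.0084905 ]
```

Request:
{"api": "jog_arm", "payload": {"series": [[[30,16,0,0,0,0,45],[30,16,0,0,0,0,45],[10.4,5.3,10,0,0,0,45],[0,0,30,0,0,0,45],[0,0,35,0,0,0,45],[0,0,20,0,0,0,45],[0,0,0,0,0,0,45],[0,0,0,0,0,0,45],[0,0,0,0,0,0,45],[0,0,0,0,0,0,45]]]}}

```text
time_s: 22.05
eef_pos: [0.5595, 0.1879, 0.0975]
eef_rot: [-0.0, 1.0, 0.0, 0.001]
wrist_force: [-0.3, -0.1, -0.3]
opening: 0.528
grasp_force: 0.0
```

Request:
{"api": "jog_arm", "payload": {"series": [[[0.3,0,20,0,0,0,45],[0,0,25,0,0,0,45],[0,0,14,0,0,0,45],[0,0,5,0,0,0,45],[0,0,0,0,0,0,45],[0,0,0,0,0,0,10],[0,0,0,0,0,0,10],[0,0,0,0,0,0,10],[0,0,0,0,0,0,10],[0,0,0,0,0,0,10]]]}}

```text
time_s: 23.05
eef_pos: [0.5598, 0.1878, 0.0333]
eef_rot: [-0.0, 1.0, -0.0, 0.001]
wrist_force: [-0.6, -0.9, 6.3]
opening: 0.224
grasp_force: 58.9
```

Request:
{"api": "jog_arm", "payload": {"series": [[[0,0,-10,0,0,0,10],[0,0,-25,0,0,0,10],[0,0,-40,0,0,0,10],[0,0,-40,0,0,0,10],[-8,6,-25,0,0,0,10],[-20,14,0,0,0,0,10],[-30,22,0,0,0,0,10],[-35,25.6,0,0,0,0,10],[-30,22,0,0,0,0,10],[-15,11,0,0,0,0,10]]]}}

```text
time_s: 24.05
eef_pos: [0.4179, 0.0861, 0.1715]
eef_rot: [0.0, 1.0, -0.0, -0.001]
wrist_force: [0.3, 0.3, -1.2]
opening: 0.234
grasp_force: 58.9
```

Request:
{"api": "jog_arm", "payload": {"series": [[[0,0,15,0,0,0,10],[0,0,25,0,0,0,10],[0,0,15,0,0,0,10],[0,0,6.5,0,0,0,10],[0,0,0,0,0,0,10],[0,0,0,0,0,0,10],[0,0,0,0,0,0,10],[0,0,0,0,0,0,10],[0,0,0,0,0,0,10],[0,0,0,0,0,0,10]]]}}

```text
time_s: 25.05
eef_pos: [0.4209, 0.087, 0.1105]
eef_rot: [0.0, 1.0, -0.0, 0.0]
wrist_force: [-0.5, 0.5, -2.1]
opening: 0.23
grasp_force: 59.0
```

```bash
python3 hold.py d .4206 .087 .061 .061
```

```text
[0.42086902 0.08703255 0.11054874] [-0.47814767  0.50662594 -2.05168082]
scene lid
 [[9.800e+01 4.195e-01 8.830e-02 5.910e-02]
 [1.340e+02 4.195e-01 8.770e-02 5.890e-02]
 [1.150e+02 4.198e-01 8.770e-02 5.770e-02]
 [1.250e+02 4.194e-01 8.650e-02 5.560e-02]]
pan 89 [0.4206 0.0874 0.0585] [0.4205 0.0871]
top lid
 []
```

Offset is about -1 mm including a -0.5 mm bias, so I'll add 0.5 mm in x and lower the lid.

Request:
{"api": "jog_arm", "payload": {"series": [[[0.5,0,5,0,0,0,10],[0,0,4,0,0,0,10],[0,0,3,0,0,0,10],[0,0,2,0,0,0,10],[0,0,2,0,0,0,10],[0,0,1,0,0,0,10],[0,0,0.5,0,0,0,10],[0,0,0.4,0,0,0,10],[0,0,0,0,0,0,10],[0,0,0,0,0,0,10]]]}}

```text
time_s: 26.15
eef_pos: [0.4213, 0.0871, 0.0942]
eef_rot: [0.0, 1.0, 0.0, -0.0]
wrist_force: [-9.5, 0.0, 19.9]
opening: 0.229
grasp_force: 61.3
```

```bash
python3 hold.py d2 .4206 .087 .061 .061
```

```text
[0.4213263  0.08707991 0.0941718 ] [-9.49795355  0.044175   19.90266512]
scene lid
 [[8.500e+01 4.202e-01 8.840e-02 5.900e-02]
 [1.290e+02 4.198e-01 8.730e-02 5.850e-02]
 [1.300e+02 4.198e-01 8.690e-02 5.760e-02]
 [1.150e+02 4.194e-01 8.630e-02 5.560e-02]]
pan 145 [0.4201 0.0874 0.0586] [0.42   0.0871]
top z if seated 0.089 517 0.08946545407469175 tilt [ 0.00402224 -0.00116186]
top lid
 []
```

Seated. I'll release, rise and retreat.

Request:
{"api": "jog_arm", "payload": {"series": [[[0,0,0,0,0,0,45],[0,0,0,0,0,0,45],[0,0,0,0,0,0,45],[0,0,-5,0,0,0,45],[0,0,-20,0,0,0,45],[0,0,-35,0,0,0,45],[0,0,-40,0,0,0,45],[0,0,-40,0,0,0,45],[0,0,-20,0,0,0,45],[0,0,0,0,0,0,45]]]}}

```text
time_s: 27.25
eef_pos: [0.4233, 0.0869, 0.2562]
eef_rot: [0.0, 1.0, -0.0, 0.004]
wrist_force: [0.2, 0.5, 0.3]
opening: 0.525
grasp_force: 0.0
```

```bash
python3 - <<'E'
from bench import ctrl
from h import *
c=ctrl.camera("scene"); P=cloud(c); cv2.imwrite("pics/f.png",cv2.resize(c["frame"][110:310,200:420],None,fx=3,fy=3))
for nm,t,z in(("a",(.4686,-.0792),.068),("b",(.614,.0266),.075),("c",(.3993,.2728),.082),("d",(.4207,.087),.089)):
    Q=band(P,t,z-.005,z+.005,.013,.03);print(nm,z,len(Q),np.median(Q[:,2]),np.linalg.lstsq(np.c_[Q[:,:2],np.ones(len(Q))],Q[:,2],rcond=None)[0][:2])
print(ctrl.get_obs()["wrist_force"])
E
```

```text
a 0.068 207 0.06840782910120335 [ 0.01002953 -0.00592783]
b 0.075 166 0.07592988906744558 [ 0.00639333 -0.01174823]
c 0.082 125 0.08297226924166845 [ 0.01968191 -0.01500226]
d 0.089 173 0.08983881856502518 [-0.00828295 -0.01635212]
[-0.55094908 -0.18765119 -0.48084854]
```

View pics/f.png

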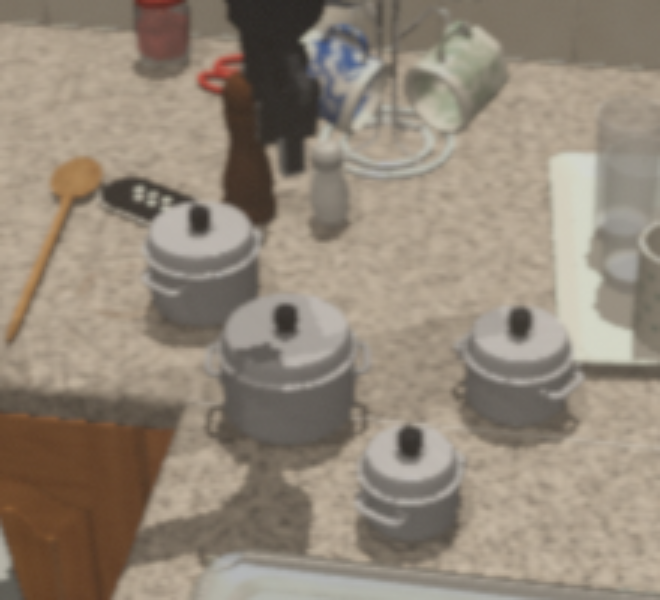

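The picture shows all four lids seated flat on their pans: c (203,260), d (287,360), b (519,360) and a (410,480). The mill and salt cellar are still standing and the gripper is clear.

```bash
python3 -c "
from bench import ctrl
print(ctrl.hand_in())"
```

```text
the job is handed in; nothing more can be done
None
```

All four lids are seated level on their own pans, taken from the top of the stack down and set down before release, with the pepper mill and salt cellar still standing; handed in at about 27 s of robot time.

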